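Read the clutch push-rod height under a hung test weight

ROBOT

A 7-joint arm with a two-finger parallel gripper is mounted at the origin on a cart in front of the work surface, level with it; the furniture and walls round the work are solid. World frame = base frame: x ahead of the robot, y to its left, z up, the work surface at z = 0. Lengths are in m, angles in rad, forces in N, time in s.
With the tool pointing down it reaches from about 0.425 to 0.925 m from the base axis. Payload 6.8 kg.
Tool frame: the origin (TCP) lies on the front face of the gripper's body, between the roots of the fingers; the fingertips stand 73 mm ahead of it and the grasp point (between the pads) lies 54 mm ahead of it (env.nose_length is the distance from the TCP to the fingertips, in m); z points along the fingers, y is the line along which they close (so a half turn about z gives the same grasp; the last joint's range is limited). The gripper opens to 85 mm and grips with 20 to 120 N. Pads are 22 mm wide; open, the fingers measure 114 mm over their backs; the gripper's body (76 mm by 85 mm) begins 54 mm behind the grasp point. The pads swing forward as they close: fully open they stand 13 mm farther back than shut.
Start: joints at [1.076, 0.477, 0.022, 1.555, -0.011, 1.109, -0.083], TCP at [0.255, -0.625, 0.304] pointing down, gripper open.
Joint ranges: [-2.96, 2.96], [-0.34, 2.1], [-1.41, 1.46], [0.24, 2.44], [-1.37, 4.51], [0.17, 1.92], [-2.96, 2.96]. Speed limits (rad/s): [2.39, 2.39, 3.14, 3.14, 3.14, 3.14, 3.14].

INTERFACE

Orientations are given as a unit quaternion [w, x, y, z].
In Python, from cell import env, kin, camera, calibration, job gives the robot as it stands. The module is installed in compiled form; this text tells all that it offers. Calls block until the motion is done:
- env.reach(position, orientation): joint-space move of the TCP to a pose.
- env.movel(position, velocity=0.15, rot=None, stop_force=None): straight line of the TCP; rot=None keeps the orientation; velocity is the mean speed in m/s. With stop_force (N) it stops when the force on the tool has changed by that much, and returns True; else False.
- env.goto_joints(angles): joint-space move.
- env.grip(opening, f_grip=None): finger opening in m; f_grip is the grip in N (None keeps the last); returns when the fingers have stopped.
- env.dwell(seconds).
- kin.inverse_kinematics(position, orientation): joint angles nearest the present ones, or None.
- env.get_state(): the state.
- camera(name): name is "side" or "top"; returns (picture, depth): 400x640x3 uint8, blue, green, red; 400x640 float32, m along the optical axis (not along the pixel's ray), 0 where there is no reading.
- calibration(name): a dict with "fx", "fy", "cx", "cy" (pixels), "rvec" (rotation vector, rad) and "tvec" (3), from world to camera coordinates, as OpenCV has them. Camera axes: x right, y down, z forward; pixel columns grow to the right and rows downward; lengths in m; the calibration is good to about 2 mm. A picture is of the moment at which its call begins. calibration takes no time and is no camera call.
A pose or a line that the arm cannot do raises env.PlanningError and nothing moves.
- job.job_done(): hands the job in; it is judged then, once.
The state is a dict: "time": time; "qpos": joint angles; "joint_velocities": joint speeds; "joint_torque": joint torques, N m; "tcp_pos": TCP position; "orientation": TCP orientation; "force": force on the tool from outside, world axes, zero at the start; "torque": the same for the moment, N m; "opening": finger opening in m; "gripper_force": force on a finger pad.
Only numpy, scipy, OpenCV 4.12 (cv2) and the standard library are available. Lean on these libraries where they do the work, as an engineer would, in place of code of your own. Each camera call takes 0.05 s, during which the arm holds its last target. There are 200 camera calls.

TASK

Check the clutch release on its stand: hang the red-handled test weight by its handle on the upturned hook at the end of the release lever and let go of it, so that the lever sinks to its stop and brings the push rod up to working height. Then take the digital depth gauge and hold it upright over the bore, its base flat on the raised steel ring and its spindle on the yellow-marked end of the push rod, pressing only lightly; finish while still holding it there so that the reading can be taken. Leave the vee block, the tape roll and the feeler gauge where they are.

Things in the scene. Friction and masses are not known exactly. Their poses are not given: they have to be found in the camera images.
- release_stand: the clutch release stand, fixed to the bench: grey square base plate 104 x 104 x 12 mm, four posts, and on them a round aluminium cover 116 mm across (flange top 146 mm above the bench) with a raised steel ring in its middle; origin at the centre of the underside, z up, its +y points along the release lever towards the hook
- ring_top (a point): centre of the raised steel ring on the cover (64 mm across, open bore 22 to 25 mm across), at the height of its flat level top face, 154 mm above the bench; the ring stands 8 mm above the flange, and nothing on the cover is higher; z up, y along the lever
- rod_spot (a point): the yellow-marked flat end of the steel push rod (14 mm across), which stands in the middle of the bore and faces up; 12 mm below the ring's top face with the lever at rest and 8 mm below it with the lever at its stop
- release_lever (a joint): turn of the release lever about its level pivot below the cover, 0 at rest (lever level), 0.15 rad at its lower stop; a light spring holds it up, the test weight on the hook takes it to the stop and keeps it there
- hook_seat (a point): where the weight's handle shall rest: middle of the level top face of the lever (10 mm wide and 10 mm thick, steel), 151 mm from the bore's axis and 123 mm above the bench with the lever at rest; it sinks by 19 mm when the lever goes to its stop. The hook's upturned lip stands 11 mm beyond this point (near face), is 7 mm thick and 8 mm high above the seat; the lever ends there, 18 mm beyond this point. y points outwards along the lever, z up
- test_weight: the test weight, about 0.55 kg, 122 mm high: dark steel cylinder 58 mm across and 43 mm high, above it a closed D handle in the local x-z plane; origin at the centre of its underside, z up
- weight_grip (a point): centre of the weight's red plastic grip, the top of its handle, 105.5 mm above the weight's underside; the grip is 56 mm long along local x, 16 mm thick along local y and 32 mm high, to be taken across its thickness from above
- weight_loop (a point): top of the opening in the weight's handle, 30.5 mm below the centre of the red grip: underside of a steel crossbar (10 mm thick along y, 16 mm high, up to the red grip) which shall rest on the lever; the opening is 46 mm wide along local x, 32 mm high below this point, and open right through along local y
- depth_gauge: the digital depth gauge, about 0.29 kg: a flat steel base 26 mm (local x) x 84 mm (local y) x 14 mm, on it a grey housing 30 mm thick (x), 50 mm wide (y), from 22 to 84 mm above the underside, display on its local -x face, a 12 mm long stub on top; origin at the centre of the base's flat underside, z up
- gauge_grip (a point): point in the middle of the gauge's grey housing, 58 mm above the underside of its base; the housing is 30 mm thick along local x there, to be taken across its thickness
- gauge_foot (a point): centre of the flat underside of the gauge's base, where the spindle comes out; z up along the gauge
- spindle_tip (a point): rounded tip of the gauge's steel spindle (6 mm across), on the gauge's axis; the spindle slides along that axis
- gauge_spindle (a joint): the gauge's reading: how far the spindle stands out of the base's underside, in m; 0 flush (as it stands on the bench), 0.018 fully out; a soft spring of 0.4 to 1.5 N pushes it out
- vee_block: ground steel vee block, 57 x 56 x 34 mm, origin at the centre of its underside; bystander
- masking_tape: roll of white masking tape lying flat, 80 mm across, 24 mm high, origin at the centre of its underside; bystander
- feeler_gauge: feeler gauge lying flat, 49 x 109 x 10 mm, origin at the centre of its underside; bystander

How it is judged:
On the way:
1. the weight hangs on the lever's hook, let go, and the lever is at its stop (value of joint release_lever above 0.135 rad and contact force between test_weight and release_stand above 2 N and contact force between the fingers and test_weight below 0.1 N and height (world z) of test_weight above 0.008 m), for 0.3 s.
At the end, for the whole second after the job is handed in: Weight hangs free on the hook, off the bench, lever within 0.015 rad of its stop. The gripper still holds the gauge, at rest, upright within 0.05 rad, base flat on the ring (reads 8 mm +-1.2), spindle tip within 4.5 mm of the rod end's middle, pressed with 1.5 to 20 N in all (all of step 1 and contact force between the arm and test_weight below 0.1 N and contact force between the fingers and depth_gauge above 2 N and angle between depth_gauge's own z axis and vertical below 0.05 rad and distance between spindle_tip and rod_spot below 0.0045 m and value of joint gauge_spindle between 0.0068 and 0.0092 m and contact force between depth_gauge and release_stand between 1.5 and 20 N and linear speed of depth_gauge below 0.01 m/s); the arm keeps its last pose, push and grip.
It fails at once if the gauge is rammed against the stand (contact force between depth_gauge and release_stand above 45 N).
It fails at once if the vee block is disturbed (distance of vee_block from where it was at the start of the episode above 0.02 m).
It fails at once if the tape roll is disturbed (distance of masking_tape from where it was at the start of the episode above 0.02 m).
It fails at once if the feeler gauge is disturbed (distance of feeler_gauge from where it was at the start of the episode above 0.02 m).
It also fails if it takes over 54 s, if anything falls off the work surface, if the arm or the gripper's body presses on something with over 40 N, if the wrist force passes 120 N, or if a joint passes its speed limit or range.

## Working session

There is one attempt and no reset: what is moved stays moved. The work goes in short steps, each a Python script; the robot and the scene stay as the last script left them, time stands still between calls to the robot, and variables do not carry over. Pictures are saved under pics/ and viewed, at most 10 in all, crops included, and the job is handed in when it is done.

```bash
mkdir -p pics; cat > h.py <<'E'
import numpy as np, cv2
from cell import env, kin, camera, calibration, job
def cal(n):
    c=calibration(n); R=cv2.Rodrigues(np.array(c["rvec"],float))[0]; return c,R,np.array(c["tvec"],float).ravel()
def cloud(n,d):
    c,R,t=cal(n); v,u=np.mgrid[:d.shape[0],:d.shape[1]]
    P=np.dstack([(u-c["cx"])/c["fx"]*d,(v-c["cy"])/c["fy"]*d,d]); W=(P-t)@R
    W[d<=0]=np.nan; return W
def ray(n,u,v,z):
    c,R,t=cal(n); o=-R.T@t; r=R.T@np.array([(u-c["cx"])/c["fx"],(v-c["cy"])/c["fy"],1]); return o+r*(z-o[2])/r[2]
E
python3 - <<'E'
from h import *
for n in("side","top"):
    p,d=camera(n); cv2.imwrite(f"pics/{n}0.png",p); np.savez(f"{n}0.npz",p=p,d=d)
    c,R,t=cal(n); print(n,-R.T@t,R[2],c["fx"],np.nanmin(d[d>0]),d.max())
print(env.get_state())
E
```

```text
side [0.34830303 0.93897801 0.59597693] [ 0.18074136 -0.85192453 -0.49148465] 484.39867493867223 0.7685794 3.994681
top [0.44582941 0.11174378 1.30819644] [ 0.07192036  0.00416963 -0.99740166] 471.8228328443525 0.7852949 2.2033315
{'time': 0.1, 'qpos': array([ 1.07587491,  0.47774622,  0.02233101,  1.55631767, -0.01150543,
        1.10929621, -0.08310887]), 'joint_velocities': array([ 5.04883501e-04, -7.18955440e-04,  1.45237006e-03, -1.32700103e-03,
        7.44239161e-04,  3.51844084e-05, -1.44971188e-03]), 'joint_torque': array([ 3.72982773e-03, -5.97761321e+01,  1.61334302e+00, -2.81957728e+01,
        1.28129238e-02,  5.03447140e-03,  1.53069305e-05]), 'tcp_pos': array([ 0.25449783, -0.62475424,  0.30301805]), 'orientation': array([-7.92162405e-04,  9.81352184e-01,  1.92216594e-01, -2.10946046e-04]), 'force': array([ 0.09248153,  0.71087724, -0.54290686]), 'torque': array([-0.00511382, -0.00816003, -0.0493005 ]), 'gripper_force': 0.0, 'opening': 0.08548753142738962}
```

View pics/side0.png

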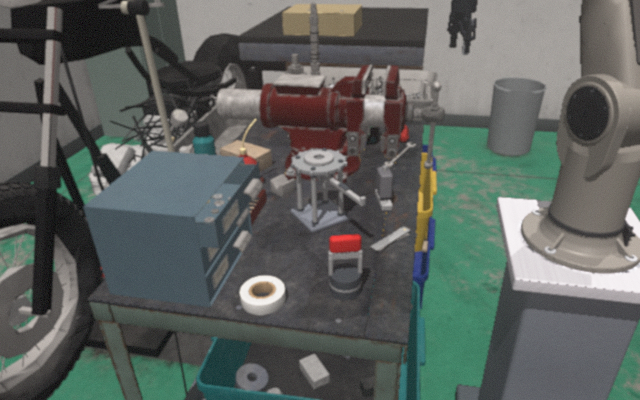

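View pics/top0.png

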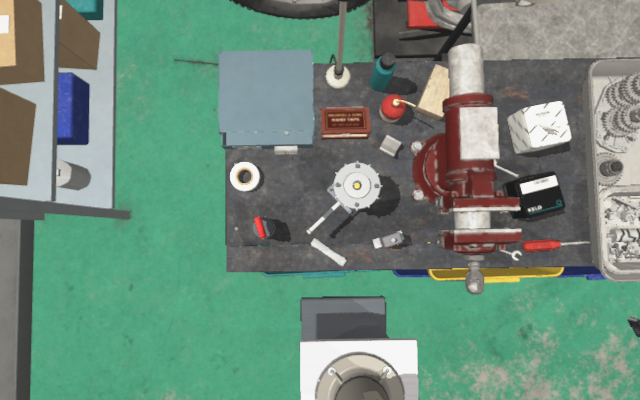

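The side view shows the weight at (345,262), the stand at (320,180) and the gauge at (386,183). In the top view the weight is at (262,228), the stand at (357,186) with its lever end at about (310,232), and the gauge at (390,240). Next I'll zoom in and measure.

```bash
python3 - <<'E'
from h import *
T=np.load("top0.npz");S=np.load("side0.npz")
a=cv2.resize(T["p"][160:270,240:420],None,fx=4.4,fy=4.4,interpolation=cv2.INTER_CUBIC)
b=cv2.resize(S["p"][135:300,265:425],None,fx=3.6,fy=3.6,interpolation=cv2.INTER_CUBIC)
cv2.imwrite("pics/topc.png",a);cv2.imwrite("pics/sidec.png",b)
for n,D in(("top",T),("side",S)):
    W=cloud(n,D["d"]);h=cv2.cvtColor(D["p"],cv2.COLOR_BGR2HSV)
    red=((h[...,0]<8)|(h[...,0]>172))&(h[...,1]>150)&(h[...,2]>100)
    k,l,s,c=cv2.connectedComponentsWithStats(red.astype(np.uint8))
    for i in range(1,k):
        if s[i,4]>25:
            w=W[l==i];print(n,"red",c[i],s[i,4],np.nanmedian(w,0))
    if n=="top":
        for (r,nm) in(((slice(235,252),slice(370,410)),"gauge"),((slice(200,238),slice(300,352)),"lever"),((slice(160,215),slice(330,385)),"cover")):
            w=W[r].reshape(-1,3);print(nm)
            for lo,hi in((.02,.06),(.06,.1),(.1,.125),(.125,.14),(.14,.165)):
                m=(w[:,2]>lo)&(w[:,2]<hi)
                if m.sum()>4: 
                    q=w[m]; (cx,cy),sz,an=cv2.minAreaRect((q[:,:2]*1000).astype(np.float32)); print(lo,m.sum(),q.mean(0),(cx,cy),sz,an)
    y=(h[...,0]>20)&(h[...,0]<35)&(h[...,1]>120)
    k,l,s,c=cv2.connectedComponentsWithStats(y.astype(np.uint8))
    for i in range(1,k): 
        if 3<s[i,4]<120: print(n,"yellow",c[i],s[i,4],ray(n,*c[i],.142))
E
```

```text
top red [418.46577947  15.1730038 ] 526 [ 1.29288372 -0.30942436 -0.50145064]
top red [447.05    5.375] 40 [ 1.33289364 -0.42255821 -0.50100137]
top red [392.43243243 106.87567568] 370 [ 0.77222015 -0.09563251  0.07823561]
top red [452.46153846  99.97435897] 39 [ 0.75561239 -0.21936762  0.20230864]
top red [454.56747405 136.3183391 ] 289 [ 0.6663774  -0.22332592  0.19832205]
top red [429.82978723 165.87234043] 47 [ 0.61675095 -0.19466402  0.06756514]
top red [418.936 172.888] 125 [ 0.60292407 -0.17343833  0.02751592]
top red [481.83050847 189.91525424] 59 [ 0.53543321 -0.26244003  0.24730386]
top red [490.38866397 201.58704453] 247 [ 0.50774274 -0.27355525  0.26447602]
top red [259.625      226.89705882] 136 [0.46282263 0.25133372 0.12028931]
top red [477.3030303  238.33333333] 33 [ 0.42795895 -0.24350743  0.26485036]
top red [540.21306818 244.92613636] 352 [ 0.40250033 -0.49353739  0.02449759]
gauge
0.02 22 [ 0.42320266 -0.06171774  0.0441644 ] (422.94329833984375, -62.3015022277832) (10.486281394958496, 29.600229263305664) 81.18478393554688
0.06 210 [ 0.42363023 -0.08200395  0.0831
[... 708 characters left out ...]
0.12197208] (533.9844970703125, 37.7665901184082) (11.061103820800781, 99.88616943359375) 42.415000915527344
0.125 35 [0.5384205  0.03904834 0.1315427 ] (562.2471313476562, 30.9713134765625) (102.00483703613281, 119.25284576416016) 15.783982276916504
0.14 1696 [0.56170199 0.00901792 0.14797839] (562.018798828125, 9.46368408203125) (118.97368621826172, 119.60210418701172) 44.53126907348633
top yellow [356.78571429 184.78571429] 14 [0.56282627 0.00701759 0.142     ]
side red [404.09090909 134.36363636] 66 [ 0.39514245 -0.45927292  0.02681092]
side red [248.81818182 159.67272727] 55 [ 0.76241927 -0.09634214  0.08228288]
side red [344.91182365 242.73547094] 499 [0.45971193 0.25745504 0.11346919]
```

View pics/topc.png

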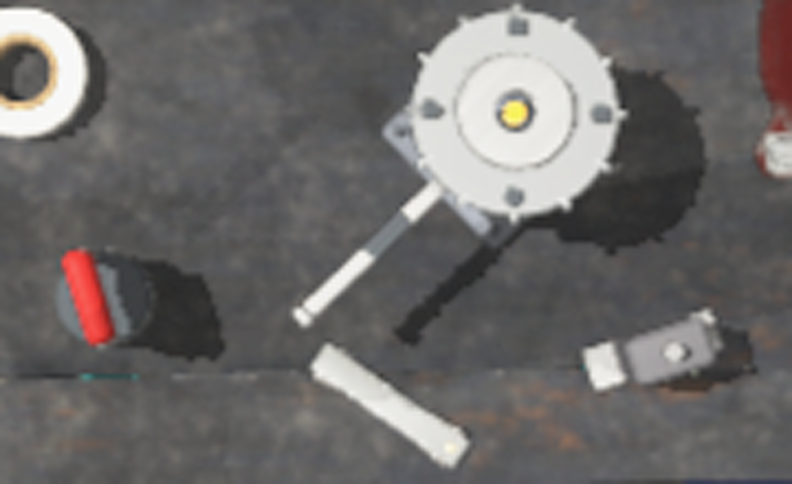

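View pics/sidec.png

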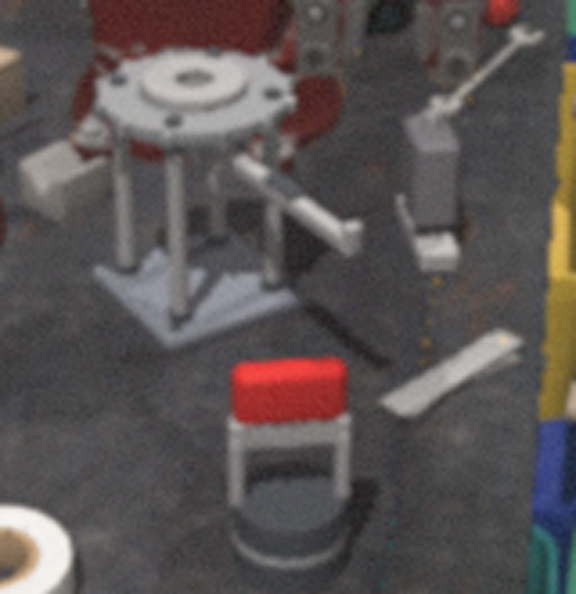

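Nothing is blocked. The weight's opening has to turn about +29° to line up with the lever. I'll measure the axes and check IK.

```bash
cat >> h.py <<'E'
from scipy.spatial.transform import Rotation as Ro
def down(a):
    c,s=np.cos(a),np.sin(a); q=Ro.from_matrix(np.array([[-s,c,0],[c,s,0],[0,0,-1.]])).as_quat(); return q[[3,0,1,2]]
def topmask(n,roi,zlo,zhi,d):
    W=cloud(n,d)[roi].reshape(-1,3); return W[(W[:,2]>zlo)&(W[:,2]<zhi)]
E
python3 - <<'E'
from h import *
T=np.load("top0.npz");S=np.load("side0.npz")
h=cv2.cvtColor(T["p"],cv2.COLOR_BGR2HSV)
red=(((h[...,0]<8)|(h[...,0]>172))&(h[...,1]>130)&(h[...,2]>60)).astype(np.uint8); m=np.zeros_like(red); m[210:245,240:285]=red[210:245,240:285]
v,u=np.nonzero(m); P=np.array([ray("top",a,b,.118) for a,b in zip(u,v)])[:,:2]*1000
print("weight",cv2.minAreaRect(P.astype(np.float32)),P.mean(0))
# lever axis
n,d="top",T["d"]
w=topmask(n,np.s_[195:240,300:345],.113,.14,d); ax=np.linalg.svd(w[:,:2]-w[:,:2].mean(0),full_matrices=0)[2][0]
c=w[:,:2].mean(0); print("lever",c,ax,np.degrees(np.arctan2(ax[1],ax[0])))
print("tip",ray(n,240+303/4.4,160+318/4.4,.130), "ring0",ray(n,240+516/4.4,160+110/4.4,.154),"stub",ray(n,240+677/4.4,160+351/4.4,.096))
# flange circle by depth
w=topmask(n,np.s_[155:220,325:390],.139,.162,d); print("cover",cv2.minEnclosingCircle((w[:,:2]*1000).astype(np.float32)))
# side: ring top ellipse centre and lip
print("side ring",ray("side",265+193/3.6,135+77/3.6,.154),"lip top",ray("side",265+349/3.6,135+224/3.6,.131))
w=topmask("side",np.s_[235:275,325:365],.09,.123,S["d"]); print("side red grip",w.mean(0))
w=topmask(n,np.s_[225:255,365:415],.075,.09,d); print("housing top",cv2.minAreaRect((w[:,:2]*1000).astype(np.float32)),w.mean(0))
for p,a in(([.255,-.625,.45],None),([.46,.252,.22],105),([.46,.252,.16],-75),([.4236,-.084,.112],17),([.4236,-.084,.112],-163),([.454,.12,.25],134),([.454,.12,.25],-46)):
    q=env.get_state()["orientation"] if a is None else down(np.radians(a)); r=kin.inverse_kinematics(p,q); print(p,a,None if r is None else np.round(r,2))
E
```

```text
weight ((463.0143737792969, 252.01495361328125), (54.970767974853516, 16.8189754486084), 16.832326889038086) [463.07830562 252.20542357]
lever [0.48632848 0.09127246] [-0.68423961  0.72925726] 133.1758362022474
tip [0.44738049 0.12812389 0.13      ] ring0 [0.5610719  0.00691248 0.154     ] stub [ 0.4244631  -0.08844288  0.096     ]
cover ((562.4168701171875, 8.992270469665527), 62.34287643432617)
side ring [0.55944917 0.00564432 0.154     ] lip top [0.44805844 0.12720628 0.131     ]
side red grip [0.45959865 0.25700924 0.10919305]
housing top ((425.2119445800781, -84.8072738647461), (30.560903549194336, 49.85767364501953), 17.141878128051758) [ 0.42545171 -0.08384678  0.08294646]
[0.255, -0.625, 0.45] None [ 1.07  0.39  0.04  1.36 -0.01  1.39 -0.08]
[0.46, 0.252, 0.22] 105 [ 0.28  0.63 -1.2   1.94  0.69  1.06  0.61]
[0.46, 0.252, 0.16] -75 [-0.05  0.53 -0.72  2.    0.48  0.8  -2.36]
[0.4236, -0.084, 0.112] 17 [ 0.45  0.44 -0.46  2.24  0.38  0.54 -0.01]
[0.4236, -0.084, 0.112] -163 [-0.02  0.4   0.08  2.27 -0.07  0.47 -2.73]
[0.454, 0.12, 0.25] 134 [ 0.57  0.44 -1.17  2.03  0.49  0.99  1.49]
[0.454, 0.12, 0.25] -46 [ 0.29  0.3  -0.79  2.05  0.27  0.9  -1.45]
```

```bash
python3 - <<'E'
from h import *
s=env.get_state(); env.movel([s["tcp_pos"][0],s["tcp_pos"][1],.45],velocity=.25)
q=down(np.radians(-73.2))
env.reach([.463,.252,.38],q)
env.movel([.463,.252,.1635],velocity=.2)
env.grip(.0,60)
s=env.get_state();print(s["time"],s["opening"],s["gripper_force"],s["tcp_pos"],np.round(s["qpos"],2))
env.movel([.463,.252,.26],velocity=.2)
s=env.get_state();print(s["time"],s["opening"],s["force"])
# rotate, outside of the hook: r = 151+75
u=np.array([-.684,.729]);o=np.array([.561,.007])
p=o+u*235; 
p=o+u*.235
env.movel([*p,.26],velocity=.15,rot=down(np.radians(-46.8)))
z=.123+.0305+.004+.054+.014
env.movel([*p,z],velocity=.15)
s=env.get_state();print(s["time"],s["tcp_pos"],s["force"],np.round(s["qpos"],2))
for n in("side","top"):
    p,d=camera(n); cv2.imwrite(f"pics/{n}1.png",p); np.savez(f"{n}1.npz",p=p,d=d)
a=cv2.resize(p[170:260,260:400],None,fx=3,fy=3,interpolation=cv2.INTER_CUBIC)
b=cv2.resize(np.load("side1.npz")["p"][130:290,280:420],None,fx=3,fy=3,interpolation=cv2.INTER_CUBIC)
k=np.zeros((480,840,3),np.uint8);k[:480,:420]=b;k[:270,420:]=a;cv2.imwrite("pics/c1.png",cv2.resize(k,(800,457)))
E
```

```text
5.875 0.015159094807388116 59.635300040245056 [0.46325076 0.25222848 0.1637765 ] [ 0.09  0.59 -0.91  1.98  0.62  0.87 -2.44]
6.5083 0.015161841422987644 [ 0.46110171  0.78684458 -6.99871659]
7.6833 [0.40007848 0.17904049 0.22534924] [ 0.55950156 -0.3100309  -6.19990731] [ 0.43  0.43 -1.18  2.12  0.5   0.91 -1.85]
```

View pics/c1.png

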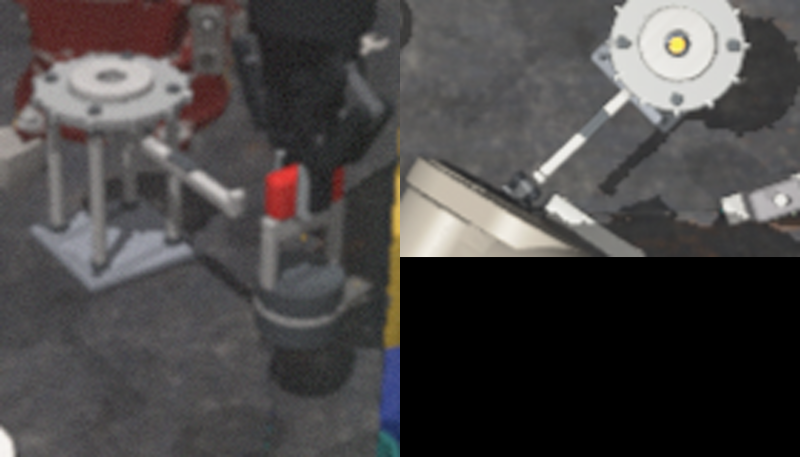

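The weight is held, with its opening facing the lip, which is at about (237,203) in the crop. I'll thread it on, lower it and let go.

```bash
python3 - <<'E'
from h import *
u=np.array([-.684,.729]);o=np.array([.561,.007])
z=env.get_state()["tcp_pos"][2]; p=o+u*.151
print(env.movel([*p,z],velocity=.1,stop_force=6))
s=env.get_state();print(s["time"],s["tcp_pos"]-[*p,z],s["force"])
for dz in(.012,.022,.034,.040):
    r=env.movel([*p,.2255-dz],velocity=.06,stop_force=9)
    s=env.get_state();print(dz,r,s["tcp_pos"],s["force"])
    if r: break
for n in("side","top"):
    pp,d=camera(n); np.savez(f"{n}2.npz",p=pp,d=d)
b=cv2.resize(np.load("side2.npz")["p"][130:290,280:420],None,fx=4,fy=3.7,interpolation=cv2.INTER_CUBIC)
cv2.imwrite("pics/c2.png",b)
E
```

```text
False
8.775 [-5.40054996e-04  6.10586838e-04  1.58503923e-05] [-0.29295648  0.00941863 -6.62625612]
0.012 False [0.45721149 0.11716748 0.21293942] [-0.70575611  0.24291007 -6.96518505]
0.022 False [0.45764191 0.1170629  0.20323045] [ 0.38822611 -0.75595424 -4.70568124]
0.034 True [0.45864606 0.11725976 0.19154877] [-2.83780458 -1.41595765 11.97978175]
```

View pics/c2.png

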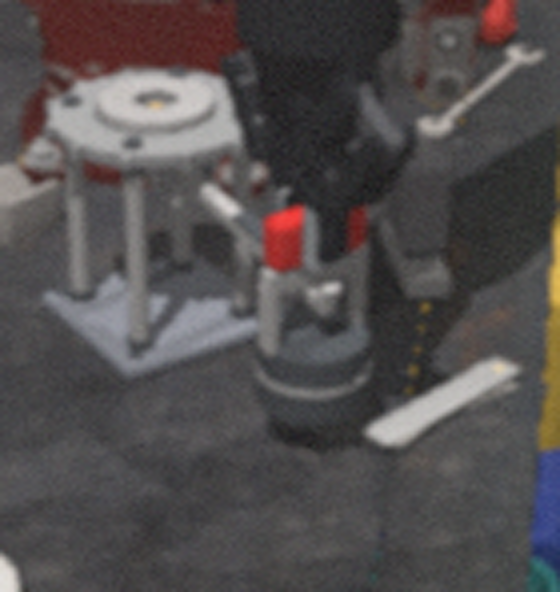

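The lever is through the opening and at its stop, with the lip showing in front of the bar at about (320,300). Letting go now.

```bash
python3 - <<'E'
from h import *
s=env.get_state();p=s["tcp_pos"]
env.movel([p[0],p[1],p[2]+.0015],velocity=.03); print(env.get_state()["force"])
env.grip(.085); s=env.get_state();print(s["time"],s["force"],s["opening"])
env.movel([p[0],p[1],.36],velocity=.2)
env.reach([.425,-.086,.30],down(np.radians(17)))
s=env.get_state();print(s["time"],s["tcp_pos"],np.round(s["qpos"],2))
for n in("side","top"):
    pp,d=camera(n); np.savez(f"{n}3.npz",p=pp,d=d)
b=cv2.resize(np.load("side3.npz")["p"][130:290,280:420],None,fx=3.4,fy=3.4,interpolation=cv2.INTER_CUBIC)
cv2.imwrite("pics/c3.png",b)
E
```

```text
[0.30527043 1.35435085 0.12294055]
10.7667 [-0.24281226  0.30896697  1.00732936] 0.08508329935222388
13.175 [ 0.42508863 -0.0854707   0.29986859] [ 1.12  0.25 -1.18  2.05  0.27  1.01  0.1 ]
```

View pics/c3.png

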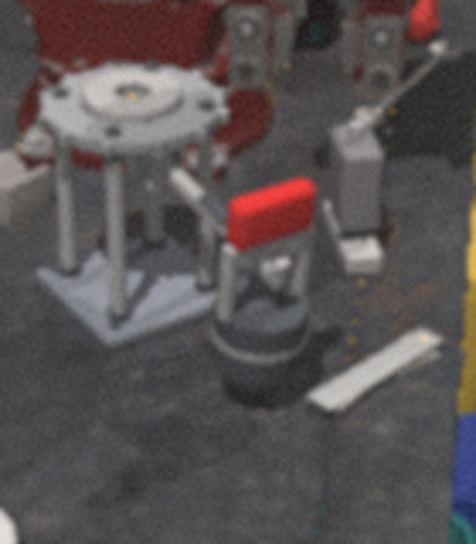

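The weight hangs free with the lever down. Next I'll take the gauge.

```bash
python3 - <<'E'
from h import *
g=[.4243,-.0875]
env.movel([*g,.20],velocity=.2)
print(env.movel([*g,.112],velocity=.12,stop_force=8))
env.grip(0,50)
s=env.get_state();print(s["time"],s["opening"],s["gripper_force"],s["tcp_pos"],s["force"])
env.movel([*g,.30],velocity=.2)
s=env.get_state();print(s["force"])
env.movel([.561,.007,.30],velocity=.15)
s=env.get_state();print(s["time"],s["tcp_pos"],s["force"],s["opening"],np.round(s["qpos"],2))
env.movel([.561,.007,.154+.112+.024],velocity=.08)
for n in("side","top"):
    pp,d=camera(n); np.savez(f"{n}4.npz",p=pp,d=d)
b=cv2.resize(np.load("side4.npz")["p"][90:220,270:390],None,fx=4.5,fy=4.5,interpolation=cv2.INTER_CUBIC)
cv2.imwrite("pics/c4.png",b)
E
```

```text
False
15.35 0.02936510291966796 49.792903661727905 [ 0.42433887 -0.08762704  0.1122769 ] [-1.67733111 -0.43806044  6.24677308]
[-0.26392958  0.34283328 -3.20476906]
17.7 [0.56044084 0.00635655 0.29967756] [-1.01071851  0.03687624 -2.52086196] 0.029376132827516818 [ 0.67  0.49 -1.05  1.79  0.47  1.14 -0.23]
```

View pics/c4.png

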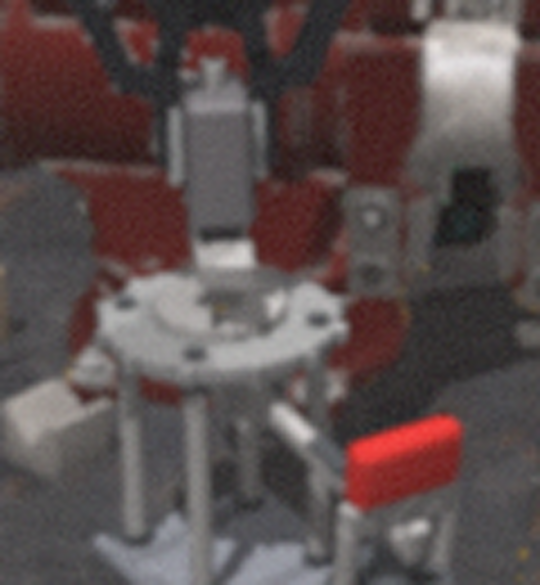

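```bash
python3 - <<'E'
from h import *
c=calibration("side");K=np.array([[c["fx"],0,c["cx"]],[0,c["fy"],c["cy"]],[0,0,1.]])
s=env.get_state();t=s["tcp_pos"];print(t,s["force"])
f=t-[0,0,.1123]; a=np.radians(17);x=np.array([np.cos(a),np.sin(a),0]);y=np.array([-np.sin(a),np.cos(a),0]);z=np.array([0,0,1.])
def pr(P): return (cv2.projectPoints(np.array(P),np.array(c["rvec"]),np.array(c["tvec"]),K,None)[0][:,0]-[270,90]+.5)*4.5
print("house near TL TR BL BR\n",pr([f+sx*.015*x+.025*y+h*z for h in(.084,.022) for sx in(1,-1)]).round())
print("base near end TL TR BL BR\n",pr([f+sx*.013*x+.042*y+h*z for h in(.014,0) for sx in(1,-1)]).round())
print("ring extremes\n",pr([[.561+.032*np.cos(k),.007+.032*np.sin(k),.154] for k in(0,np.pi/2,np.pi,-np.pi/2)]).round())
print("flange extremes\n",pr([[.561+.058*np.cos(k),.007+.058*np.sin(k),.146] for k in(0,np.pi/2,np.pi,-np.pi/2)]).round())
print("rod",pr([[.561,.007,.146]]),"tip",pr([f-[0,0,.018]]))
E
python3 - <<'E'
from h import *
p=np.load("side4.npz")["p"][140:180,285:355]
cv2.imwrite("pics/c5.png",cv2.resize(p,None,fx=11,fy=11,interpolation=cv2.INTER_CUBIC))
E
```

```text
[0.56084639 0.00675146 0.28990792] [-0.36802614 -0.5792262  -2.56849734]
house near TL TR BL BR
 [[183. 108.]
 [250. 104.]
 [187. 236.]
 [252. 233.]]
base near end TL TR BL BR
 [[195. 267.]
 [252. 264.]
 [196. 295.]
 [252. 292.]]
ring extremes
 [[153. 297.]
 [203. 330.]
 [283. 307.]
 [231. 275.]]
flange extremes
 [[102. 309.]
 [191. 370.]
 [336. 325.]
 [242. 269.]]
rod [[217.66875508 317.01786638]] tip [[217.39501959 291.12970162]]
```

View pics/c5.png

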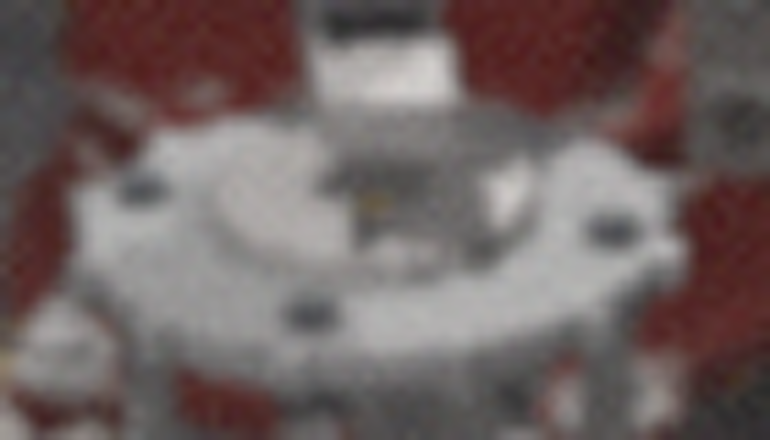

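The gauge and ring both match the projected positions to within about 1 mm: base end at about (385,70) and the yellow rod end at about (372,203) in the crop. I'll lower it gently.

```bash
python3 - <<'E'
from h import *
o=[.561,.007]
env.movel([*o,.2715],velocity=.05,stop_force=10)
env.dwell(.3);f0=env.get_state()["force"];print(env.get_state()["tcp_pos"],f0)
print(env.movel([*o,.262],velocity=.012,stop_force=5))
env.dwell(.5)
for i in range(3):
    s=env.get_state();print(s["time"],s["tcp_pos"],s["force"]-f0,s["torque"],s["opening"],s["gripper_force"]);env.dwell(.3)
print(Ro.from_quat(np.array(s["orientation"])[[1,2,3,0]]).as_matrix()[:,2])
pp,d=camera("side");np.savez("side6.npz",p=pp,d=d)
cv2.imwrite("pics/c6.png",cv2.resize(pp[90:220,270:390],None,fx=4.5,fy=4.5,interpolation=cv2.INTER_CUBIC))
E
```

```text
[0.56100729 0.0070698  0.2716928 ] [-1.42997319 -0.09154162 -1.85542466]
True
19.9167 [0.5610577  0.00702851 0.2661437 ] [-0.06298471  0.3110411   6.30614798] [-0.0355846   0.08931434  0.00900408] 0.02944176318061926 50.74108421802521
20.2167 [0.56103745 0.0070555  0.26613694] [1.21894184 0.20443805 6.11134433] [-0.02926683  0.13909     0.07770223] 0.029539904324385448 50.73920667171478
20.5167 [0.56104464 0.00704586 0.26614714] [1.64202915 0.22585359 7.78331615] [ 0.01488205  0.13100091 -0.02841862] 0.02965707791240087 50.739076137542725
[ 1.92408799e-05 -5.11095349e-06 -1.00000000e+00]
```

View pics/c6.png

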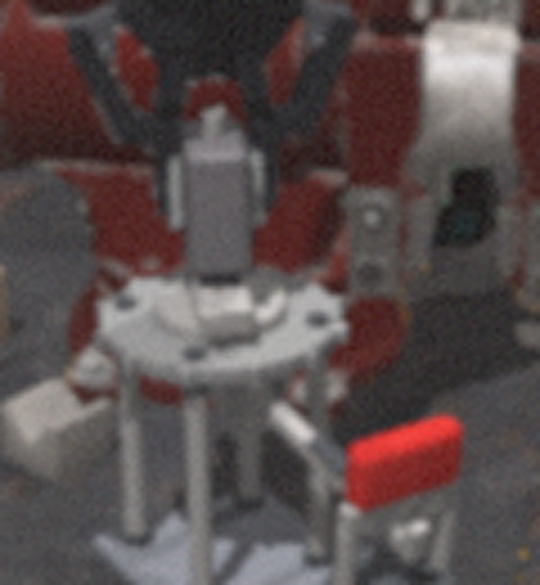

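The base sits on the ring at the expected height (TCP z 0.2661, predicted 0.2663). It presses with 6–8 N, stands upright, and the weight is still hanging. Handing in.

```bash
python3 -c "
from h import *
print(job.job_done())"
```

```text
the job is handed in; nothing more can be done
None
```

I handed the job in at about 21 s of robot time, with no verdict returned: the weight hangs free on the hook with the lever down at its stop, and the gripper holds the gauge upright and flat on the ring over the push rod, pressing with about 6–8 N.

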